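# Pin the funnel over the disposal jar and tip in the used ampoules

### The job

On the treatment trolley, swing the funnel arm fully home over the clear jar so that its lug lies in the fork, and lock it by pushing the headed steel pin, now standing in its white rest block, straight down through fork and lug until its shoulder sits flush on the fork. Only then tip all five used ampoules from the spouted steel tray through the funnel into the jar, and set the empty tray back down upright on the table. Leave the pin in place, and do not disturb the small bowl, the bottle or the lidded jar.

Things in the scene. Friction and masses are not known exactly. Their poses are not given: they have to be found in the camera images.
- stand: White stand, fixed; base plate 8 mm thick, x from -55 to 55, y from -168 to 132 mm in its frame. Origin on the table below the jar's centre; z up; hinge post (20 mm thick, 122 mm high) at y = +100 mm; fork holes at y = -120 mm; the fork's web 40 x 14 mm, y from -156 to -142 mm, 114 mm high. The arm swings in and out on the -x side (the robot's side).
- swing (a joint): Angle of the funnel arm about the hinge post: 0 = home against its stop (funnel over the jar, lug hole in line with the fork holes); grows up to 1.1 rad towards the stand's -x side; stays where it is left. Aluminium bar 16 mm wide, heights 91 to 101 mm; funnel axis 100 mm and lug hole 220 mm from the hinge axis. The funnel's wall may be pushed with closed fingers.
- funnel_mouth (a point): Centre of the steel funnel's mouth, level with its rim, 145 mm above the table. Outer rim radius 65 mm, wall 3 mm, cone down to outer radius 27 mm at height 95 mm, then a straight spout to height 78 mm with a 48 mm bore. At joint 0 its axes are the stand's.
- lug_hole (a point): Centre of the upper face of the arm's lug (38 x 36 mm, 12 mm thick, 18 mm hole), at height 102 mm.
- fork_hole (a point): Centre of the hole in the upper face of the fork's upper plate, 114 mm above the table: where the pin's shoulder seats. z up. The fork is two steel plates 48 mm (stand's x) by 44 mm (y), 8 mm thick, undersides at heights 78 and 106 mm, with 17 mm holes.
- jar_floor (a point): Centre of the clear jar's inner floor, 12 mm above the table. The jar is fixed to the stand; outer diameter 62 mm, inner 56 mm, rim at height 72 mm.
- rest: White plastic block 70 x 70 x 62 mm, fixed, with an upright 18 mm through hole at its centre that parks the pin. Origin at the centre of its underside.
- pin: Steel headed locking pin, 94 mm long, 120 g. Origin at its tip, z towards its head. Shank 14 mm thick, 14 to 56 mm from the tip, tapering to 5 mm at the tip; shoulder flange 27 mm thick, 56 to 62 mm; grip knob 20 mm thick, 62 to 94 mm. Starts upright in the rest block, flange on its top.
- pin_shoulder (a point): Centre of the underside of the pin's flange (56 mm from the tip).
- pin_grip (a point): Middle of the pin's grip knob (78 mm from the tip).
- tray: Spouted steel hand tray, 200 mm long with handle, 74 mm wide, 34 mm high, 180 g. Origin under the middle of its flat floor (80 mm long, 3 mm thick). -x: spout, the floor rises at 20 degrees to an open lip. +x: handle, a bar 16 mm wide (y), heights 22 to 34 mm, from x = 40 to 118 mm. Starts standing on the table, spout roughly towards the robot.
- tray_grip (a point): Point to grip on the tray's handle, at x = 75 mm, height 28 mm in the tray's frame.
- tray_lip (a point): Middle of the tray's pouring lip, at x = -83 mm, height 18 mm in the tray's frame.
- ampoule1: Used plastic ampoule, white, round-ended, 30 mm long, 18 mm thick, 12 g; origin at its centre, y along its length. Starts in the tray.
- ampoule2: Used plastic ampoule, white, round-ended, 30 mm long, 18 mm thick, 12 g; origin at its centre, y along its length. Starts in the tray.
- ampoule3: Used plastic ampoule, white, round-ended, 30 mm long, 18 mm thick, 12 g; origin at its centre, y along its length. Starts in the tray.
- ampoule4: Used plastic ampoule, white, round-ended, 30 mm long, 18 mm thick, 12 g; origin at its centre, y along its length. Starts in the tray.
- ampoule5: Used plastic ampoule, white, round-ended, 30 mm long, 18 mm thick, 12 g; origin at its centre, y along its length. Starts in the tray.
- bowl: Bystander: small steel bowl, 90 mm wide, 45 mm high; origin under its centre. Leave alone.
- bottle: Bystander: amber bottle, 60 mm thick, 150 mm high; origin under its centre. Leave alone.
- swab_jar: Bystander: glass jar with metal lid, 72 mm thick, 100 mm high; origin under its centre. Leave alone.

How it is judged:
On the way, in this order (a step that is already met when the one before it is completed fails the run):
1. the funnel arm is swung home over the jar (value of joint swing below 0.02 rad), for 0.2 s.
2. the pin is through fork and lug, its shoulder seated on the fork (horizontal distance between pin_shoulder and fork_hole below 0.004 m and z of pin_shoulder in the frame of fork_hole between -0.004 and 0.003 m and angle between pin's own z axis and vertical below 0.08 rad and value of joint swing below 0.02 rad), for 0.2 s.
3. all five ampoules are in the jar (horizontal distance between each of ampoule1, ampoule2, ampoule3, ampoule4, ampoule5 and jar_floor below 0.032 m and height (world z) of each of ampoule1, ampoule2, ampoule3, ampoule4, ampoule5 below 0.072 m), for 0.2 s.
At the end, for the whole second after the job is handed in: The arm is home (within 0.02 rad), the pin upright through fork and lug with its shoulder within 4 mm sideways and 3 mm above the fork's upper face, all five ampoules inside the jar, and the tray standing upright and still on the table itself (all of step 2 and all of step 3 and height (world z) of tray below 0.006 m and angle between tray's own z axis and vertical below 0.1 rad and linear speed of each of tray, pin below 0.02 m/s); the robot touches nothing.
It fails at once if the small steel bowl is moved more than 30 mm or tipped (distance of bowl from where it was at the start of the episode above 0.03 m or angle between bowl's own z axis and vertical above 0.3 rad).
It fails at once if the amber bottle is moved more than 30 mm or tipped (distance of bottle from where it was at the start of the episode above 0.03 m or angle between bottle's own z axis and vertical above 0.3 rad).
It fails at once if the lidded glass jar is moved more than 30 mm or tipped (distance of swab_jar from where it was at the start of the episode above 0.03 m or angle between swab_jar's own z axis and vertical above 0.3 rad).
It fails at once if an ampoule goes into the jar before the pin is in place (((horizontal distance between ampoule1 and jar_floor below 0.032 m and height (world z) of ampoule1 below 0.072 m) or (horizontal distance between ampoule2 and jar_floor below 0.032 m and height (world z) of ampoule2 below 0.072 m) or (horizontal distance between ampoule3 and jar_floor below 0.032 m and height (world z) of ampoule3 below 0.072 m) or (horizontal distance between ampoule4 and jar_floor below 0.032 m and height (world z) of ampoule4 below 0.072 m) or (horizontal distance between ampoule5 and jar_floor below 0.032 m and height (world z) of ampoule5 below 0.072 m)) and horizontal distance between pin_shoulder and fork_hole above 0.03 m).
It also fails if it takes over 72 s, if anything falls off the work surface, if the arm or the gripper's body presses on something with over 40 N, if the wrist force passes 120 N, or if a joint passes its speed limit or range.

### The arm

A 6-joint arm with a two-finger parallel gripper is mounted at the origin on the work surface. World frame = base frame: x ahead of the robot, y to its left, z up, the work surface at z = 0. Lengths are in m, angles in rad, forces in N, time in s.
With the tool pointing down it reaches from about 0.4 to 0.825 m from the base axis. Payload 7 kg.
Tool frame: the origin (TCP) lies at the very end of the fingers, on their centre line; the grasp point (between the pads) lies 19 mm behind it; z points along the fingers, y is the line along which they close (so a half turn about z gives the same grasp; the last joint's range is limited). The gripper opens to 88 mm and grips with 3 to 60 N. Pads are 19 mm wide; open, the fingers measure 130 mm over their backs; the gripper's body (78 mm by 193 mm) begins 47 mm behind the grasp point.
Start: joints at [1.499, 0.359, 0.012, 0, -1.224, -0.288], TCP at [0.238, 0.632, 0.227] pointing down, gripper open.
Joint ranges: [-3.07, 3.07], [-1.43, 2.12], [-1.02, 1.25], [-3.03, 1.67], [-3.05, -0], [-3.03, 3.03]. Speed limits (rad/s): [2.39, 2.39, 3.01, 3.14, 3.14, 3.14].

### API

Orientations are given as [roll, pitch, yaw] about the fixed x, y, z axes, in that order (R = Rz(yaw) Ry(pitch) Rx(roll)).
In Python, from station import * gives the robot as it stands.
- The arm moves only by the tool servo_tool, never from a script. Its argument "moves" is a list of rows, each an object of numbers: "jaw": the opening, from 0 (shut) to 1 (fully open); "dx", "dy", "dz": the shift along the world's x, y, z in m; "roll": the turn about the world's z in degrees. A call has exactly 10 rows; each row shifts and turns the commanded pose from where the row before left it; what a row does not reach is not made up. A row lasts 1/8 s, in which the tool goes at most 62.5 mm and 10.7 degrees, less where a joint would pass 70% of its speed; a pose out of reach is approached as far as the arm can. A call with a gripper value outside its range is refused whole. The fingers move at their own pace and stop on an object; "newtons" is the grip in N (left out, the last holds). Time passes only in rows, so rows that do not move let the fingers close, or fill a call up. It gives the time, the measured TCP pose, the force, the opening and the grip force at its end, in the units of the state.
- get_state(): the state, without advancing time (a new reading comes with each control period).
- grab_frame(name): name is "scene" or "top" or "wrist"; returns (picture, depth): 420x560x3 uint8, red, green, blue; 420x560 float32, m along the optical axis (not along the pixel's ray), 0 where there is no reading.
- calibration(name): a dict with "intrinsics" (3x3 intrinsics, pixels), "k1" (the pictures are not rectified: a ray, as slopes to the right and down, at radius r is drawn at 1 + k1 r^2 times it, then the intrinsics apply), "R" (3x3) and "t" (3): a world point X has camera coordinates R X + t. Camera axes: x right, y down, z forward; pixel columns grow to the right and rows downward; lengths in m; the calibration is good to about 2 mm. A picture is of the moment at which its call begins: read the wrist's pose just before it. calibration takes no time and is no camera call; for the wrist camera it gives the pose at the moment of the call.
- job_done(): hands the job in; it is judged then, once.
The state is a dict: "t": time; "q": joint angles; "qd": joint speeds; "joint_efforts": joint torques, N m; "eef_pos": TCP position; "ee_rot": TCP orientation; "force": force on the tool from outside, world axes, zero at the start; "moment": the same for the moment, N m; "width": finger opening in m; "gripper_force": force on a finger pad.
Only numpy, scipy, OpenCV 4.12 (cv2) and the standard library are available. Lean on these libraries where they do the work, as an engineer would, in place of code of your own. Each camera call takes 0.05 s, during which the arm holds its last target. There are 200 camera calls.

## Working session

There is one attempt and no reset: what is moved stays moved. The work goes in short steps, Python scripts to look and compute and a tool call to move; the robot and the scene stay as the last step left them, time stands still between calls to the robot, and variables do not carry over. Pictures are saved under pics/ and viewed, at most 10 in all, crops included, and the job is handed in when it is done.

Besides the shell and the picture viewer there is one more tool, called after "Emit:" by a JSON object that holds its "op" and its "data". servo_tool: Moves the arm, as the interface text tells. Its arguments: {"type":"object","properties":{"moves":{"type":"array","items":{"type":"object","properties":{"jaw":{"type":"number"},"dx":{"type":"number"},"dy":{"type":"number"},"dz":{"type":"number"},"roll":{"type":"number"}}}},"newtons":{"type":"number"}},"required":["moves"]}

```bash
ls; mkdir -p pics
python3 - <<'E'
from station import *
import cv2,numpy as np
print(get_state())
ims=[]
for n in ["scene","top"]:
    p,d=grab_frame(n); np.savez(f"{n}0.npz",p=p,d=d)
    c=calibration(n); print(n,c)
    cv2.imwrite(f"pics/{n}0.png",p[:,:,::-1])
E
```

```text
pics
{'t': 0.0, 'q': array([ 1.49910233e+00,  3.59393016e-01,  1.10745589e-02, -3.84485086e-04,
       -1.22411620e+00, -2.88103923e-01]), 'qd': array([-2.79062191e-04,  3.05101279e-04, -6.14543544e-05,  9.39927639e-04,
       -1.30068948e-03,  1.20698834e-04]), 'joint_efforts': array([ 1.95192308e-05, -5.82722104e+01,  2.93058532e+01,  6.99723333e+00,
        7.06657040e-03, -1.64618368e-04]), 'eef_pos': array([0.23749584, 0.6313111 , 0.22561938]), 'ee_rot': array([ 3.13991914e+00, -1.19011533e-04, -3.59928756e-01]), 'force': array([ 0.01587343,  0.06480892, -0.07684536]), 'moment': array([-0.00748684,  0.00753183, -0.01603451]), 'gripper_force': 0.0, 'width': 0.08727777536516339}
scene {'intrinsics': array([[435.38824103,   0.        , 287.73142391],
       [  0.        , 435.38824103, 214.68761915],
       [  0.        ,   0.        ,   1.        ]]), 'k1': 0.028824248515092004, 'R': array([[ 0.8504039 ,  0.52598565, -0.01234095],
       [ 0.42358678, -0.69838327, -0.57691858],
       [-0.3120696 ,  0.48538635, -0.81670843]]), 't': array([-0.47651861, -0.16091666,  1.20232629])}
top {'intrinsics': array([[534.26530725,   0.        , 281.72680786],
       [  0.        , 534.26530725, 214.98162148],
       [  0.        ,   0.        ,   1.        ]]), 'k1': -0.12027369420311407, 'R': array([[ 0.01465263, -0.99977093,  0.01560067],
       [-0.9980887 , -0.01556121, -0.05980639],
       [ 0.06003545, -0.01469453, -0.99808808]]), 't': array([-0.0027446 ,  0.54871035,  1.28927137])}
```

View pics/top0.png

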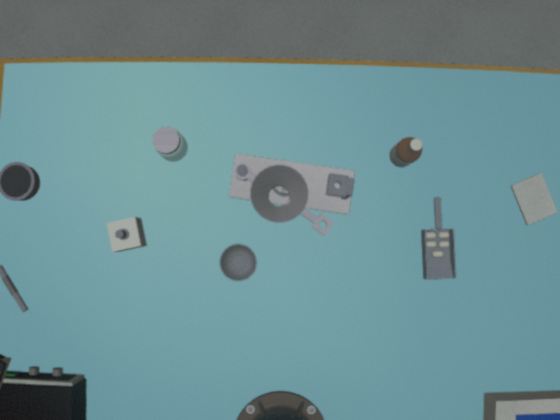

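View pics/scene0.png

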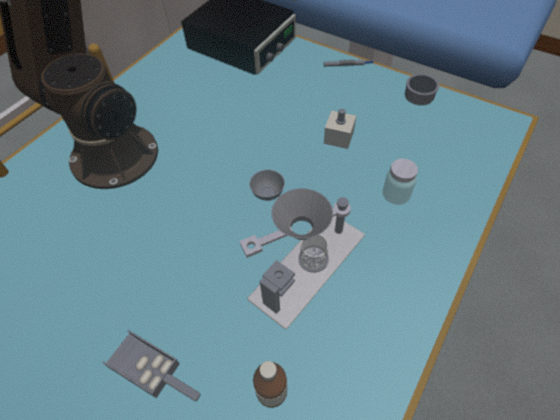

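The top view shows the stand at (290,185), with the fork at (340,186), the funnel at (280,193) and the lug swung out at (320,225). The pin and rest are at (122,234), the tray at (438,250) with its handle up to (437,200), the bowl at (238,262) and the bottle at (408,150). The scene view agrees. Next I'll measure these positions.

```bash
cat > h.py <<'E'
import numpy as np,cv2
from station import *
def cloud(d,c):
    h,w=d.shape; u,v=np.meshgrid(np.arange(w),np.arange(h))
    r=cv2.undistortPoints(np.stack([u,v],-1).reshape(-1,1,2).astype(np.float64),c["intrinsics"],np.array([c["k1"],0,0,0.]))[:,0].reshape(h,w,2)
    X=np.concatenate([r*d[...,None],d[...,None]],-1)
    return (X-c["t"])@c["R"]
def pix(u,v,z,c):
    r=cv2.undistortPoints(np.array([[[u,v]]],float),c["intrinsics"],np.array([c["k1"],0,0,0.]))[0,0]
    g=c["R"].T@np.array([*r,1]);o=-c["R"].T@c["t"]
    return o+g*(z-o[2])/g[2]
def rect(P):
    r=cv2.minAreaRect((P[:,:2]*1000).astype(np.float32)); return np.round(r[0],1),np.round(r[1],1),round(r[2],1)
E
python3 - <<'E'
from h import *
D=np.load("top0.npz");p,d=D["p"],D["d"];c=calibration("top")
P=cloud(d,c);Z=P[...,2]
print("table z",np.median(Z[300:330,150:350]))
def reg(u0,u1,v0,v1,z0,z1):
    m=np.zeros(Z.shape,bool);m[v0:v1,u0:u1]=1
    return P[m&(Z>z0)&(Z<z1)&(d>0)]
def rep(n,Q): print(n,len(Q),rect(Q),"z",np.percentile(Q[:,2],[5,50,95]).round(4))
rep("plate",reg(222,362,145,220,.005,.012))
rep("fork",reg(322,360,165,210,.108,.119))
rep("hinge",reg(228,252,155,190,.085,.16))
Q=reg(245,312,160,228,.138,.15);rep("rim",Q);print(cv2.minEnclosingCircle((Q[:,:2]*1000).astype(np.float32)))
rep("lug",reg(308,340,208,240,.08,.115))
rep("rest",reg(100,150,210,260,.055,.066))
rep("knob",reg(100,150,210,260,.09,.11))
rep("tray",reg(415,465,190,290,.012,.05))
rep("handle",reg(425,450,190,226,.02,.05))
rep("traybox",reg(415,465,230,290,.01,.05))
rep("bottle",reg(390,430,130,170,.05,.17))
rep("bowl",reg(215,262,240,285,.03,.06))
rep("swab",reg(145,190,120,165,.06,.12))
E
```

```text
table z 0.0018052930045193137
plate 2745 (array([632.1, -18.4]), array([184.9, 346.6]), 0.9) z [0.0053 0.0081 0.0114]
fork 465 (array([ 612.9, -125.6]), array([58.5, 48.7]), 82.7) z [0.1108 0.1145 0.1179]
hinge 257 (array([632.2,  88.9]), array([66.1, 37.3]), 47.3) z [0.0988 0.1069 0.1268]
rim 651 (array([589.8,  15.1]), array([124.7, 126.2]), 1.2) z [0.1385 0.1433 0.148 ]
((589.7460327148438, 14.957389831542969), 64.25678253173828)
lug 297 (array([532.1, -74.7]), array([61.6, 38.6]), 58.8) z [0.0988 0.1024 0.1062]
rest 666 (array([495.8, 379.8]), array([71.2, 72.3]), 12.9) z [0.0588 0.0629 0.0655]
knob 67 (array([496.3, 379.6]), array([18.5, 20.1]), 0.5) z [0.0956 0.1006 0.1055]
tray 1186 (array([ 496.7, -380.1]), array([199.1,  77.2]), 3.1) z [0.0132 0.0217 0.0368]
handle 179 (array([ 562.5, -376.3]), array([67.2, 15.3]), 2.3) z [0.0269 0.0335 0.0381]
traybox 1037 (array([ 458.2, -382. ]), array([121.8,  77.6]), 3.1) z [0.0113 0.0193 0.0352]
bottle 643 (array([ 701.4, -286.2]), array([60.2, 55. ]), 33.9) z [0.0604 0.1051 0.1519]
bowl 354 (array([434.5, 109.7]), array([87.6, 88. ]), 45.9) z [0.0312 0.0419 0.0485]
swab 779 (array([712.6, 276.6]), array([69. , 67.6]), 2.0) z [0.0692 0.1002 0.1049]
```

Emit:
{"op": "servo_tool", "data": {"moves": [{"dx": 0.022,"dy": -0.058,"roll": 1.33,"jaw": 0},{"dx": 0.022,"dy": -0.058,"roll": 1.33,"jaw": 0},{"dx": 0.022,"dy": -0.058,"roll": 1.33,"jaw": 0},{"dx": 0.022,"dy": -0.058,"roll": 1.33,"jaw": 0},{"dx": 0.022,"dy": -0.058,"roll": 1.33,"jaw": 0},{"dx": 0.022,"dy": -0.058,"roll": 1.33,"jaw": 0},{"dx": 0.022,"dy": -0.058,"roll": 1.33,"jaw": 0},{"dx": 0.022,"dy": -0.058,"roll": 1.33,"jaw": 0},{"dx": 0.022,"dy": -0.058,"roll": 1.33,"jaw": 0},{"dx": 0.022,"dy": -0.058,"roll": 1.33,"jaw": 0}], "newtons": 20}}

```text
$.moves[0]: bad value
```

Emit:
{"op": "servo_tool", "data": {"moves": [{"dx": 0.022,"dy": -0.058,"dz": 0,"roll": 1.33,"jaw": 0},{"dx": 0.022,"dy": -0.058,"dz": 0,"roll": 1.33,"jaw": 0},{"dx": 0.022,"dy": -0.058,"dz": 0,"roll": 1.33,"jaw": 0},{"dx": 0.022,"dy": -0.058,"dz": 0,"roll": 1.33,"jaw": 0},{"dx": 0.022,"dy": -0.058,"dz": 0,"roll": 1.33,"jaw": 0},{"dx": 0.022,"dy": -0.058,"dz": 0,"roll": 1.33,"jaw": 0},{"dx": 0.022,"dy": -0.058,"dz": 0,"roll": 1.33,"jaw": 0},{"dx": 0.022,"dy": -0.058,"dz": 0,"roll": 1.33,"jaw": 0},{"dx": 0.022,"dy": -0.058,"dz": 0,"roll": 1.33,"jaw": 0},{"dx": 0.022,"dy": -0.058,"dz": 0,"roll": 1.33,"jaw": 0}], "newtons": 20}}

```text
t: 1.35
eef_pos: [0.4579, 0.0498, 0.2267]
ee_rot: [-3.141, -0.0, -0.126]
force: [1.6, 0.5, 0.2]
width: 0.0009
gripper_force: 0.0
```

Emit:
{"op": "servo_tool", "data": {"moves": [{"dx": 0.01,"dy": -0.012,"dz": -0.038,"roll": 0,"jaw": 0},{"dx": 0.01,"dy": -0.012,"dz": -0.038,"roll": 0,"jaw": 0},{"dx": 0.01,"dy": -0.012,"dz": -0.038,"roll": 0,"jaw": 0},{"dx": 0.007,"dy": 0,"dz": 0,"roll": 0,"jaw": 0},{"dx": 0.007,"dy": 0,"dz": 0,"roll": 0,"jaw": 0},{"dx": 0.007,"dy": 0,"dz": 0,"roll": 0,"jaw": 0},{"dx": 0.007,"dy": 0,"dz": 0,"roll": 0,"jaw": 0},{"dx": 0.007,"dy": 0,"dz": 0,"roll": 0,"jaw": 0},{"dx": 0.007,"dy": 0,"dz": 0,"roll": 0,"jaw": 0},{"dx": 0.007,"dy": 0,"dz": 0,"roll": 0,"jaw": 0}]}}

```text
t: 2.6
eef_pos: [0.532, 0.0135, 0.1114]
ee_rot: [3.137, 0.009, -0.129]
force: [-17.0, -13.6, 2.0]
width: 0.0002
gripper_force: 9.4
```

Emit:
{"op": "servo_tool", "data": {"moves": [{"dx": 0.002,"dy": 0,"dz": 0,"roll": 0,"jaw": 0},{"dx": 0.002,"dy": 0,"dz": 0,"roll": 0,"jaw": 0},{"dx": 0.002,"dy": 0,"dz": 0,"roll": 0,"jaw": 0},{"dx": 0.002,"dy": 0,"dz": 0,"roll": 0,"jaw": 0},{"dx": 0.002,"dy": 0,"dz": 0,"roll": 0,"jaw": 0},{"dx": 0.0,"dy": 0,"dz": 0,"roll": 0,"jaw": 0},{"dx": 0.0,"dy": 0,"dz": 0,"roll": 0,"jaw": 0},{"dx": 0.0,"dy": 0,"dz": 0,"roll": 0,"jaw": 0},{"dx": 0,"dy": 0,"dz": 0,"roll": 0,"jaw": 0},{"dx": 0,"dy": 0,"dz": 0,"roll": 0,"jaw": 0}]}}

```text
t: 3.85
eef_pos: [0.5375, 0.0103, 0.1105]
ee_rot: [3.132, 0.016, -0.131]
force: [-20.1, -20.0, 5.4]
width: 0.0001
gripper_force: 11.6
```

Emit:
{"op": "servo_tool", "data": {"moves": [{"dx": 0.0,"dy": -0.004,"dz": 0,"roll": 0,"jaw": 0},{"dx": 0.0,"dy": -0.004,"dz": 0,"roll": 0,"jaw": 0},{"dx": 0.002,"dy": -0.003,"dz": 0,"roll": 0,"jaw": 0},{"dx": 0.002,"dy": -0.003,"dz": 0,"roll": 0,"jaw": 0},{"dx": 0.002,"dy": -0.003,"dz": 0,"roll": 0,"jaw": 0},{"dx": 0.002,"dy": -0.003,"dz": 0,"roll": 0,"jaw": 0},{"dx": 0.002,"dy": -0.003,"dz": 0,"roll": 0,"jaw": 0},{"dx": 0.0,"dy": 0,"dz": 0,"roll": 0,"jaw": 0},{"dx": 0,"dy": 0,"dz": 0,"roll": 0,"jaw": 0},{"dx": 0,"dy": 0,"dz": 0,"roll": 0,"jaw": 0}]}}

```text
t: 5.1
eef_pos: [0.5542, -0.0055, 0.1121]
ee_rot: [-3.14, 0.004, -0.127]
force: [-13.4, 10.5, 2.7]
width: 0.0005
gripper_force: 7.2
```

Run:
```python
from h import *
ps=[grab_frame(n)[0][:,:,::-1] for n in ("scene","top")]
cv2.imwrite("pics/b.png",np.hstack([cv2.resize(ps[0][130:340,200:400],(400,420)),cv2.resize(ps[1][120:320,190:390],(400,420))]))
```

```text
(no output)
```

View pics/b.png

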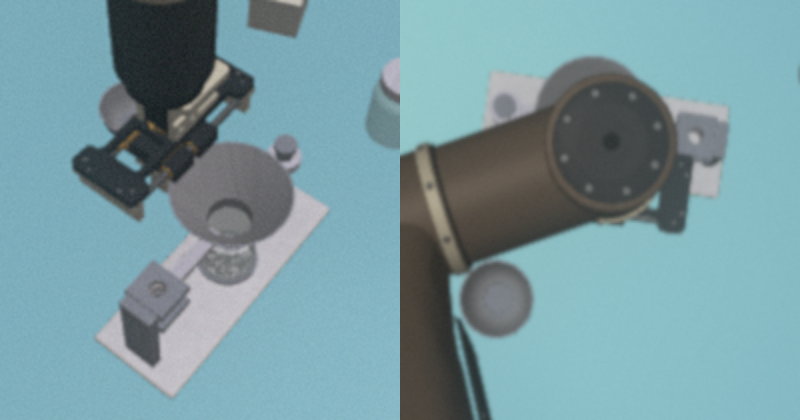

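The arm appears to be home: the lug sits between the fork plates (left half, 155,300) and the bar runs along the stand. I'll press a little more to make sure it is on the stop.

Emit:
{"op": "servo_tool", "data": {"moves": [{"dx": 0.003,"dy": -0.002,"dz": 0,"roll": 0,"jaw": 0},{"dx": 0.003,"dy": -0.002,"dz": 0,"roll": 0,"jaw": 0},{"dx": 0.003,"dy": 0,"dz": 0,"roll": 0,"jaw": 0},{"dx": 0,"dy": 0,"dz": 0,"roll": 0,"jaw": 0},{"dx": 0,"dy": 0,"dz": 0,"roll": 0,"jaw": 0},{"dx": 0,"dy": 0,"dz": 0,"roll": 0,"jaw": 0},{"dx": 0.0,"dy": 0,"dz": 0,"roll": 0,"jaw": 0},{"dx": 0.0,"dy": 0,"dz": 0,"roll": 0,"jaw": 0},{"dx": 0,"dy": 0,"dz": 0,"roll": 0,"jaw": 0},{"dx": 0,"dy": 0,"dz": 0,"roll": 0,"jaw": 0}]}}

```text
t: 6.45
eef_pos: [0.555, -0.0067, 0.1114]
ee_rot: [-3.139, 0.018, -0.127]
force: [-48.3, 36.1, 29.4]
width: 0.0006
gripper_force: 26.6
```

Emit:
{"op": "servo_tool", "data": {"moves": [{"dx": -0.01,"dy": 0.005,"dz": 0,"roll": 0,"jaw": 0},{"dx": -0.015,"dy": 0.0,"dz": 0,"roll": 0,"jaw": 0},{"dx": -0.02,"dy": 0,"dz": 0,"roll": 0,"jaw": 0},{"dx": -0.01,"dy": 0,"dz": 0.05,"roll": 0,"jaw": 0},{"dx": 0,"dy": 0.03,"dz": 0.05,"roll": 0,"jaw": 0},{"dx": 0,"dy": 0.06,"dz": 0.01,"roll": 0,"jaw": 0.7},{"dx": 0.0,"dy": 0.06,"dz": 0,"roll": 0,"jaw": 0.7},{"dx": 0.0,"dy": 0.06,"dz": 0,"roll": 0,"jaw": 0.7},{"dx": 0,"dy": 0.06,"dz": 0,"roll": 0,"jaw": 0.7},{"dx": 0,"dy": 0.06,"dz": 0,"roll": 0,"jaw": 0.7}]}}

```text
t: 7.7
eef_pos: [0.5112, 0.326, 0.2236]
ee_rot: [-3.139, -0.002, -0.128]
force: [1.3, 0.7, -0.0]
width: 0.0447
gripper_force: 0.0
```

Run:
```python
from h import *
c=calibration("top")
# averaged depth clouds
ds=[];ps=[]
for i in range(8):
    p,d=grab_frame("top");ds.append(d);ps.append(p.astype(float))
d=np.median(ds,0).astype(np.float32);p=np.mean(ps,0)
np.savez("top1.npz",p=p,d=d)
P=cloud(d,c);Z=P[...,2]
def reg(u0,u1,v0,v1,z0,z1):
    m=np.zeros(Z.shape,bool);m[v0:v1,u0:u1]=1
    return P[m&(Z>z0)&(Z<z1)&(d>0)]
def rep(n,Q): print(n,len(Q),rect(Q),"z",np.percentile(Q[:,2],[5,50,95]).round(4)) if len(Q) else print(n,0)
rep("fork",reg(322,360,165,210,.110,.119))
Q=reg(245,312,150,228,.138,.15);rep("rim",Q);print(cv2.minEnclosingCircle((Q[:,:2]*1000).astype(np.float32)))
rep("knob",reg(100,150,210,260,.09,.11))
rep("hinge",reg(228,252,155,190,.115,.16))
cw=calibration("wrist");p,d=grab_frame("wrist");np.savez("w.npz",p=p,d=d);print(get_state()["eef_pos"],-cw["R"].T@cw["t"])
v=np.hstack([cv2.resize(p[:,:,::-1],(400,300)),cv2.resize(ps[0][150:225,225:365].astype(np.uint8)[:,:,::-1],(400,300))])
cv2.imwrite("pics/c.png",v)
```

```text
fork 480 (array([ 612.9, -125.9]), array([58.3, 48.2]), 82.7) z [0.1128 0.1147 0.1166]
rim 552 (array([627.2,   3.4]), array([119.6, 120.1]), 1.0) z [0.1384 0.1428 0.1468]
((630.1292724609375, 0.6164879202842712), 63.97528076171875)
knob 0
hinge 112 (array([641.6,  99.4]), array([24.9, 25. ]), 89.9) z [0.1199 0.1228 0.1245]
[0.5109932  0.32274358 0.22308685] [0.59212611 0.31219555 0.38230132]
```

View pics/c.png

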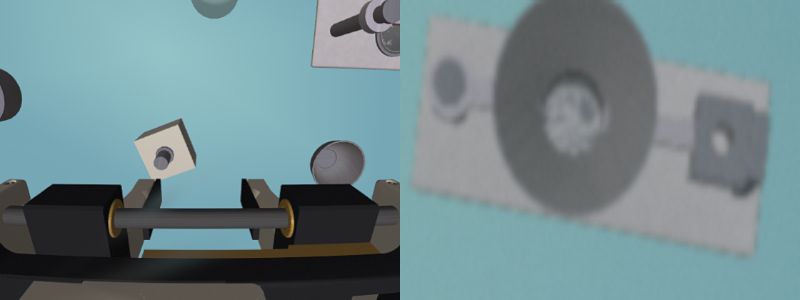

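The funnel is home and centred on the jar. The wrist view shows the pin's knob at (163,157) in the halved picture. I'll cross-check the pin with wrist depth.

Run:
```python
from h import *
D=np.load("w.npz");c=calibration("wrist");P=cloud(D["d"],c)
m=np.zeros(P.shape[:2],bool);m[160:260,170:290]=1
for n,a,b in(("knob",.092,.108),("rest",.058,.066)):
    Q=P[m&(P[...,2]>a)&(P[...,2]<b)];print(n,len(Q),rect(Q),np.median(Q[:,2]))
    print(cv2.minEnclosingCircle((Q[:,:2]*1000).astype(np.float32)))
```

```text
knob 372 (array([495.7, 378.6]), array([19.1, 19.4]), 55.7) 0.10072141889373656
((495.6663513183594, 378.4839782714844), 9.98381233215332)
rest 3549 (array([495.4, 378.8]), array([70.9, 70.9]), 13.2) 0.063055042488055
((495.9465637207031, 378.7779846191406), 48.95881271362305)
```

Emit:
{"op": "servo_tool", "data": {"moves": [{"dx": -0.008,"dy": 0.028,"dz": 0,"roll": 0,"jaw": 0.6},{"dx": -0.007,"dy": 0.028,"dz": 0,"roll": 0,"jaw": 0.6},{"dx": 0,"dy": 0,"dz": -0.04,"roll": 0,"jaw": 0.6},{"dx": 0,"dy": 0,"dz": -0.04,"roll": 0,"jaw": 0.6},{"dx": 0,"dy": 0,"dz": -0.04,"roll": 0,"jaw": 0.6},{"dx": 0,"dy": 0,"dz": -0.02,"roll": 0,"jaw": 0.6},{"dx": 0,"dy": 0,"dz": -0.01,"roll": 0,"jaw": 0.6},{"dx": 0,"dy": 0,"dz": 0,"roll": 0,"jaw": 0.6},{"dx": 0,"dy": 0,"dz": 0,"roll": 0,"jaw": 0.6},{"dx": 0,"dy": 0,"dz": 0,"roll": 0,"jaw": 0.6}], "newtons": 30}}

```text
t: 9.4
eef_pos: [0.4961, 0.3803, 0.0737]
ee_rot: [-3.14, -0.001, -0.128]
force: [-1.2, 0.6, 0.5]
width: 0.0525
gripper_force: 0.0
```

Emit:
{"op": "servo_tool", "data": {"moves": [{"dx": 0,"dy": -0.001,"dz": -0.002,"roll": 0,"jaw": 0.6},{"dx": 0,"dy": 0,"dz": 0,"roll": 0,"jaw": 0},{"dx": 0,"dy": 0,"dz": 0,"roll": 0,"jaw": 0},{"dx": 0,"dy": 0,"dz": 0,"roll": 0,"jaw": 0},{"dx": 0,"dy": 0,"dz": 0,"roll": 0,"jaw": 0},{"dx": 0,"dy": 0,"dz": 0,"roll": 0,"jaw": 0},{"dx": 0,"dy": 0,"dz": 0,"roll": 0,"jaw": 0},{"dx": 0,"dy": 0,"dz": 0,"roll": 0,"jaw": 0},{"dx": 0,"dy": 0,"dz": 0,"roll": 0,"jaw": 0},{"dx": 0,"dy": 0,"dz": 0,"roll": 0,"jaw": 0}]}}

```text
t: 10.65
eef_pos: [0.4957, 0.3787, 0.0705]
ee_rot: [3.142, 0.0, -0.128]
force: [0.5, -0.5, 0.0]
width: 0.0194
gripper_force: 30.0
```

Emit:
{"op": "servo_tool", "data": {"moves": [{"dx": 0,"dy": 0,"dz": 0.03,"roll": 0,"jaw": 0},{"dx": 0,"dy": 0,"dz": 0.04,"roll": 0,"jaw": 0},{"dx": 0,"dy": 0,"dz": 0.045,"roll": 0,"jaw": 0},{"dx": 0,"dy": 0,"dz": 0.045,"roll": 0,"jaw": 0},{"dx": 0,"dy": 0,"dz": 0.04,"roll": 0,"jaw": 0},{"dx": 0.01,"dy": -0.04,"dz": 0,"roll": 0,"jaw": 0},{"dx": 0.01,"dy": -0.05,"dz": 0,"roll": 0,"jaw": 0},{"dx": 0.012,"dy": -0.05,"dz": 0,"roll": 0,"jaw": 0},{"dx": 0.012,"dy": -0.05,"dz": 0,"roll": 0,"jaw": 0},{"dx": 0.012,"dy": -0.05,"dz": 0,"roll": 0,"jaw": 0}]}}

```text
t: 11.9
eef_pos: [0.5516, 0.1372, 0.2705]
ee_rot: [-3.141, 0.0, -0.127]
force: [1.4, 0.2, -1.0]
width: 0.0193
gripper_force: 30.0
```

Emit:
{"op": "servo_tool", "data": {"moves": [{"dx": 0.012,"dy": -0.05,"dz": 0,"roll": 0,"jaw": 0},{"dx": 0.012,"dy": -0.05,"dz": 0,"roll": 0,"jaw": 0},{"dx": 0.012,"dy": -0.05,"dz": 0,"roll": 0,"jaw": 0},{"dx": 0.012,"dy": -0.05,"dz": 0,"roll": 0,"jaw": 0},{"dx": 0.008,"dy": -0.03,"dz": 0,"roll": 0,"jaw": 0},{"dx": 0.006,"dy": -0.018,"dz": 0,"roll": 0,"jaw": 0},{"dx": 0,"dy": -0.01,"dz": 0,"roll": 0,"jaw": 0},{"dx": 0,"dy": 0,"dz": 0,"roll": 0,"jaw": 0},{"dx": 0,"dy": 0,"dz": 0,"roll": 0,"jaw": 0},{"dx": 0,"dy": 0,"dz": 0,"roll": 0,"jaw": 0}]}}

```text
t: 13.15
eef_pos: [0.6137, -0.1184, 0.2708]
ee_rot: [-3.141, -0.0, -0.127]
force: [-0.1, 0.6, -1.3]
width: 0.0196
gripper_force: 30.0
```

Run:
```python
from h import *
c=calibration("wrist");p,d=grab_frame("wrist");P=cloud(d,c);Z=P[...,2]
m=(Z>.108)&(Z<.12)&(np.hypot(P[...,0]-.6138,P[...,1]+.119)<.06)
print(m.sum(),rect(P[m]))
# pin: points between z .2 and .26 near tcp axis
q=(np.hypot(P[...,0]-.6138,P[...,1]+.1185)<.02)&(Z>.2)&(Z<.262)
for a in np.arange(.205,.262,.01):
    s=q&(Z>a)&(Z<a+.01)
    if s.sum()>5: print(round(a,3),s.sum(),P[s].mean(0).round(4),np.ptp(P[s][:,1]).round(4))
cv2.imwrite("pics/d.png",p[:,:,::-1])
```

```text
2351 (array([ 614.4, -128.2]), array([58. , 48.6]), 82.9)
0.215 39 [ 0.6187 -0.119   0.2226] 0.0132
0.225 104 [ 0.6189 -0.119   0.2301] 0.0129
0.235 114 [ 0.6189 -0.1189  0.2401] 0.0133
0.245 27 [ 0.6197 -0.1191  0.2468] 0.0094
```

View pics/d.png

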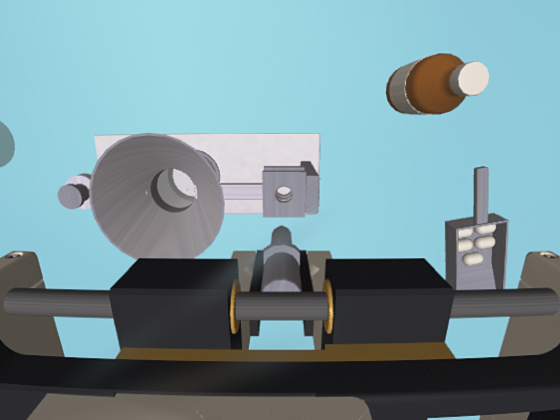

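Run:
```python
from h import *
c=calibration("wrist");p,d=grab_frame("wrist")
print(get_state()["eef_pos"])
for u,v in((277,194),(293,194),(285,186.5),(285,199)): print(u,v,pix(u,v,.114,c).round(4))
P=cloud(d,c);Z=P[...,2]
m=((Z>.108)&(Z<.121)).astype(np.uint8);m=m[180:210,265:302]
n,l,s,ce=cv2.connectedComponentsWithStats(1-m)
for i in range(1,n):
    print(s[i],ce[i]+[265,180],pix(*(ce[i]+[265,180]),.114,c).round(4))
g=p.mean(2)[180:210,265:302]; print(g[::2,::2].astype(int))
ct=calibration("top");D=np.load("top1.npz");g=D["p"].mean(2)[170:205,322:360];print(g[8:26:1,6:26].astype(int));print(pix(338,186,.114,ct))
```

```text
[ 0.61368551 -0.11854424  0.27073035]
277 194 [ 0.6168 -0.1143  0.114 ]
293 194 [ 0.6148 -0.1305  0.114 ]
285 186.5 [ 0.6236 -0.1234  0.114 ]
285 199 [ 0.6106 -0.1218  0.114 ]
[ 11   7  16  15 182] [283.82967033 193.86263736] [ 0.6161 -0.1212  0.114 ]
[10 19  1  1  1] [275. 199.] [ 0.6119 -0.1116  0.114 ]
[ 3 29  1  1  1] [268. 209.] [ 0.6021 -0.103   0.114 ]
[ 7 28  1  1  1] [272. 208.] [ 0.6027 -0.1072  0.114 ]
[[151 152 148 148 143 148 154 146 148 145 147 148 150 152 151 149 147 147
  147]
 [150 151 148 149 144 149 153 146 148 147 147 148 151 152 151 149 148 147
  147]
 [151 153 149 149 144 148 154 146 147 145 148 149 151 151 152 150 148 147
  147]
 [150 152 150 150 144 148 153 134 145 159 151 135 146 152 151 149 148 148
  148]
 [150 152 149 149 145 148 133 203 224 223 223 223 171 144 152 150 148 148
  148]
 [150 153 149 150 145 131 169 225 219 220 221 222 220 133 151 150 149 149
  148]
 [150 152 149 150 145 119 121 207 222 221 222 219 133 139 151 150 150 149
  148]
 [149 152 149 150 144 113 117  98 128 175 155 106 142 119 151 150 149 149
  148]
 [150 153 150 150 146 120  83 120 1
[... 1401 characters left out ...]
114 114 116 121 130 135 135 124 117 116 116 115 114 115
  115 113]
 [110 114 115 115 114 115 116 116 117 118 119 117 117 117 116 115 114 114
  115 115]
 [111 114 115 115 114 116 116 115 115 114 115 116 117 117 115 115 115 115
  116 116]
 [111 114 116 115 114 115 117 115 115 115 116 116 117 117 116 116 115 115
  112 114]
 [109 113 113 113 114 116 116 115 115 115 115 117 117 117 116 116 115 114
  111 112]
 [105 107 109 109 112 114 113 112 114 114 115 117 117 116 116 115 115 114
  109 109]
 [107 107 108 107 107 107 105 105 107 109 111 114 115 114 114 114 114 111
  101  98]
 [127 124 119 113 111 111 108 106 108 109 108 110 110 107 106 107 108 103
   89  80]]
[ 0.6108915  -0.12012042  0.114     ]
```

Emit:
{"op": "servo_tool", "data": {"moves": [{"dx": 0.001,"dy": -0.002,"dz": -0.03,"roll": 0,"jaw": 0},{"dx": 0,"dy": 0,"dz": -0.03,"roll": 0,"jaw": 0},{"dx": 0,"dy": 0,"dz": -0.02,"roll": 0,"jaw": 0},{"dx": 0,"dy": 0,"dz": -0.01,"roll": 0,"jaw": 0},{"dx": 0,"dy": 0,"dz": -0.005,"roll": 0,"jaw": 0},{"dx": 0,"dy": 0,"dz": -0.005,"roll": 0,"jaw": 0},{"dx": 0,"dy": 0,"dz": -0.005,"roll": 0,"jaw": 0},{"dx": 0,"dy": 0,"dz": -0.005,"roll": 0,"jaw": 0},{"dx": 0,"dy": 0,"dz": 0,"roll": 0,"jaw": 0},{"dx": 0,"dy": 0,"dz": 0,"roll": 0,"jaw": 0}]}}

```text
t: 14.5
eef_pos: [0.6148, -0.1213, 0.1607]
ee_rot: [3.142, -0.0, -0.128]
force: [-0.0, 0.2, -1.3]
width: 0.0194
gripper_force: 30.0
```

Emit:
{"op": "servo_tool", "data": {"moves": [{"dx": 0,"dy": 0,"dz": -0.004,"roll": 0,"jaw": 0},{"dx": 0,"dy": 0,"dz": -0.004,"roll": 0,"jaw": 0},{"dx": 0,"dy": 0,"dz": -0.004,"roll": 0,"jaw": 0},{"dx": 0,"dy": 0,"dz": -0.004,"roll": 0,"jaw": 0},{"dx": 0,"dy": 0,"dz": -0.004,"roll": 0,"jaw": 0},{"dx": 0,"dy": 0,"dz": 0,"roll": 0,"jaw": 0},{"dx": 0,"dy": 0,"dz": 0,"roll": 0,"jaw": 0},{"dx": 0,"dy": 0,"dz": 0,"roll": 0,"jaw": 0},{"dx": 0,"dy": 0,"dz": 0,"roll": 0,"jaw": 0},{"dx": 0,"dy": 0,"dz": 0,"roll": 0,"jaw": 0}]}}

```text
t: 15.75
eef_pos: [0.6147, -0.1213, 0.1407]
ee_rot: [-3.142, -0.0, -0.128]
force: [0.4, 0.4, -2.0]
width: 0.0194
gripper_force: 30.0
```

Emit:
{"op": "servo_tool", "data": {"moves": [{"dx": 0,"dy": 0,"dz": -0.004,"roll": 0,"jaw": 0},{"dx": 0,"dy": 0,"dz": -0.004,"roll": 0,"jaw": 0},{"dx": 0,"dy": 0,"dz": -0.003,"roll": 0,"jaw": 0},{"dx": 0,"dy": 0,"dz": -0.003,"roll": 0,"jaw": 0},{"dx": 0,"dy": 0,"dz": -0.003,"roll": 0,"jaw": 0},{"dx": 0,"dy": 0,"dz": -0.002,"roll": 0,"jaw": 0},{"dx": 0,"dy": 0,"dz": -0.001,"roll": 0,"jaw": 0},{"dx": 0,"dy": 0,"dz": 0,"roll": 0,"jaw": 0},{"dx": 0,"dy": 0,"dz": 0,"roll": 0,"jaw": 0},{"dx": 0,"dy": 0,"dz": 0,"roll": 0,"jaw": 0}]}}

```text
t: 17.0
eef_pos: [0.6147, -0.1213, 0.1225]
ee_rot: [3.141, -0.001, -0.127]
force: [-4.9, 2.9, 10.8]
width: 0.019
gripper_force: 30.0
```

Emit:
{"op": "servo_tool", "data": {"moves": [{"dx": 0,"dy": 0,"dz": 0,"roll": 0,"jaw": 0.4},{"dx": 0,"dy": 0,"dz": 0,"roll": 0,"jaw": 0.4},{"dx": 0,"dy": 0,"dz": 0,"roll": 0,"jaw": 0.4},{"dx": 0,"dy": 0,"dz": 0.01,"roll": 0,"jaw": 0.4},{"dx": 0,"dy": 0,"dz": 0.03,"roll": 0,"jaw": 0.4},{"dx": 0,"dy": 0,"dz": 0.04,"roll": 0,"jaw": 0.4},{"dx": 0,"dy": -0.03,"dz": 0.04,"roll": 2,"jaw": 0.6},{"dx": -0.015,"dy": -0.055,"dz": 0,"roll": 2,"jaw": 0.6},{"dx": -0.015,"dy": -0.055,"dz": 0,"roll": 2,"jaw": 0.6},{"dx": -0.015,"dy": -0.055,"dz": 0,"roll": 2,"jaw": 0.6}]}}

```text
t: 18.25
eef_pos: [0.5693, -0.3178, 0.2416]
ee_rot: [3.141, -0.001, 0.014]
force: [0.3, 0.5, 0.6]
width: 0.0524
gripper_force: 0.0
```

Run:
```python
from h import *
c=calibration("wrist");p,d=grab_frame("wrist");P=cloud(d,c);Z=P[...,2]
s=get_state();print(s["eef_pos"],s["ee_rot"])
R=(abs(P[...,0]-.48)<.13)&(abs(P[...,1]+.38)<.06)
for n,m in(("handle",R&(Z>.025)&(Z<.042)&(P[...,0]>.53)),("all",R&(Z>.012)&(Z<.05))):
    print(n,m.sum(),rect(P[m]),np.median(P[m][:,2]))
m=(np.hypot(P[...,0]-.615,P[...,1]+.121)<.03)
k=m&(Z>.14);print("knob",k.sum(),rect(P[k]) if k.sum() else 0,np.percentile(P[k][:,2],[50,95]))
cv2.imwrite("pics/e.png",p[:,:,::-1])
```

```text
[ 0.56699827 -0.3231999   0.24126819] [3.13993994e+00 6.30220056e-04 1.22822607e-02]
handle 772 (array([ 564.6, -379.1]), array([69.4, 16.1]), 3.0) 0.03467814766822032
all 2657 (array([ 508.3, -381.3]), array([182.1,  73.1]), 2.7) 0.02766533860625783
knob 641 (array([ 614.8, -122.3]), array([19.2, 19.3]), 63.0) [0.15231226 0.15401334]
```

View pics/e.png

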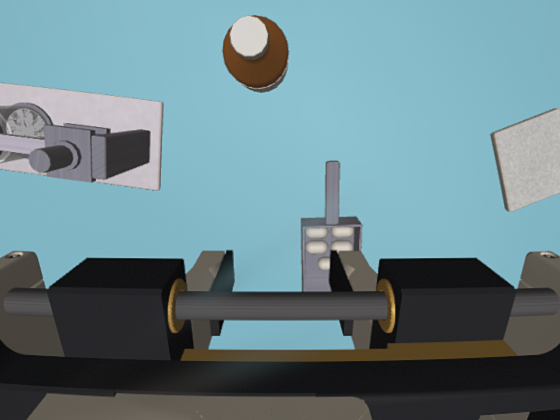

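The pin is seated: its knob top measures 0.152 m, as it should. All five ampoules are in the tray, with the handle at (332,190). Next I'll go down onto the handle.

Emit:
{"op": "servo_tool", "data": {"moves": [{"dx": -0.006,"dy": -0.03,"dz": 0,"roll": 1.2,"jaw": 0.6},{"dx": -0.005,"dy": -0.025,"dz": 0,"roll": 1.1,"jaw": 0.6},{"dx": 0,"dy": 0,"dz": -0.05,"roll": 0,"jaw": 0.6},{"dx": 0,"dy": 0,"dz": -0.05,"roll": 0,"jaw": 0.6},{"dx": 0,"dy": 0,"dz": -0.05,"roll": 0,"jaw": 0.6},{"dx": 0,"dy": 0,"dz": -0.04,"roll": 0,"jaw": 0.6},{"dx": 0,"dy": 0,"dz": -0.025,"roll": 0,"jaw": 0.6},{"dx": 0,"dy": 0,"dz": -0.014,"roll": 0,"jaw": 0.6},{"dx": 0,"dy": 0,"dz": 0,"roll": 0,"jaw": 0.6},{"dx": 0,"dy": 0,"dz": 0,"roll": 0,"jaw": 0.6}]}}

```text
t: 19.55
eef_pos: [0.5596, -0.3716, 0.013]
ee_rot: [3.141, -0.002, 0.052]
force: [-0.5, 0.2, 0.3]
width: 0.0526
gripper_force: 0.0
```

Emit:
{"op": "servo_tool", "data": {"moves": [{"dx": 0,"dy": 0,"dz": 0,"roll": 0,"jaw": 0},{"dx": 0,"dy": 0,"dz": 0,"roll": 0,"jaw": 0},{"dx": 0,"dy": 0,"dz": 0,"roll": 0,"jaw": 0},{"dx": 0,"dy": 0,"dz": 0,"roll": 0,"jaw": 0},{"dx": 0,"dy": 0,"dz": 0,"roll": 0,"jaw": 0},{"dx": 0,"dy": 0,"dz": 0,"roll": 0,"jaw": 0},{"dx": 0,"dy": 0,"dz": 0,"roll": 0,"jaw": 0},{"dx": 0,"dy": 0,"dz": 0.005,"roll": 0,"jaw": 0},{"dx": 0,"dy": 0,"dz": 0.005,"roll": 0,"jaw": 0},{"dx": 0,"dy": 0,"dz": 0.005,"roll": 0,"jaw": 0}], "newtons": 60}}

```text
t: 20.8
eef_pos: [0.5582, -0.371, 0.0264]
ee_rot: [-3.141, 0.001, 0.052]
force: [0.1, -0.3, -3.1]
width: 0.0155
gripper_force: 58.8
```

Run:
```python
from h import *
p,d=grab_frame("scene");c=calibration("scene");P=cloud(d,c);Z=P[...,2]
m=(abs(P[...,0]-.42)<.06)&(abs(P[...,1]+.38)<.06)&(Z>.008)&(Z<.08)
for a in np.arange(.38,.48,.02):
    s=m&(abs(P[...,0]-a)<.01)
    if s.sum()>5:print(round(a,2),s.sum(),np.percentile(Z[s],[5,50,95]).round(4))
cv2.imwrite("pics/f.png",cv2.resize(p[290:420,60:260,::-1],(800,520)))
```

```text
0.4 56 [0.0238 0.0275 0.0453]
0.42 103 [0.0176 0.0236 0.0456]
0.44 73 [0.0137 0.018  0.0459]
0.46 48 [0.0132 0.0266 0.0477]
```

View pics/f.png

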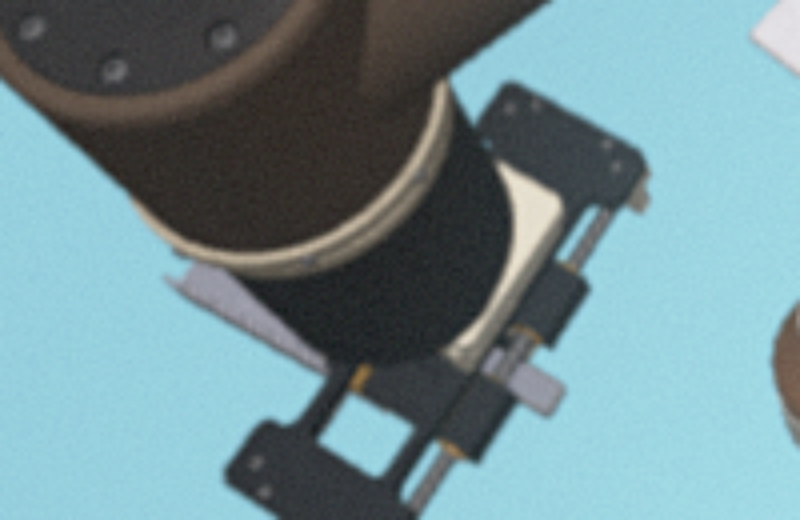

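The tray is held level, with the wall tops about 12 mm above where they stood. I'll lift it and carry it to the funnel's (+x, −y) side, turning it 48° on the way.

Emit:
{"op": "servo_tool", "data": {"moves": [{"dx": 0,"dy": 0,"dz": 0.015,"roll": 0,"jaw": 0},{"dx": 0,"dy": 0,"dz": 0.025,"roll": 0,"jaw": 0},{"dx": 0,"dy": 0,"dz": 0.03,"roll": 0,"jaw": 0},{"dx": 0,"dy": 0,"dz": 0.03,"roll": 0,"jaw": 0},{"dx": 0,"dy": 0,"dz": 0.03,"roll": 0,"jaw": 0},{"dx": 0,"dy": 0,"dz": 0.03,"roll": 0,"jaw": 0},{"dx": 0,"dy": 0,"dz": 0.02,"roll": 0,"jaw": 0},{"dx": 0,"dy": 0,"dz": 0.01,"roll": 0,"jaw": 0},{"dx": 0.005,"dy": 0.007,"dz": 0,"roll": -2,"jaw": 0},{"dx": 0.012,"dy": 0.016,"dz": 0,"roll": -4,"jaw": 0}]}}

```text
t: 22.1
eef_pos: [0.5751, -0.3483, 0.2165]
ee_rot: [-3.141, 0.001, -0.056]
force: [0.7, 0.7, -3.5]
width: 0.0152
gripper_force: 58.8
```

Emit:
{"op": "servo_tool", "data": {"moves": [{"dx": 0.018,"dy": 0.024,"dz": 0,"roll": -5,"jaw": 0},{"dx": 0.02,"dy": 0.026,"dz": 0,"roll": -5,"jaw": 0},{"dx": 0.02,"dy": 0.026,"dz": 0,"roll": -5,"jaw": 0},{"dx": 0.02,"dy": 0.026,"dz": 0,"roll": -5,"jaw": 0},{"dx": 0.02,"dy": 0.026,"dz": 0,"roll": -5,"jaw": 0},{"dx": 0.02,"dy": 0.026,"dz": 0,"roll": -5,"jaw": 0},{"dx": 0.018,"dy": 0.024,"dz": 0,"roll": -4,"jaw": 0},{"dx": 0.015,"dy": 0.02,"dz": 0,"roll": -4,"jaw": 0},{"dx": 0.01,"dy": 0.015,"dz": 0,"roll": -2,"jaw": 0},{"dx": 0.006,"dy": 0.008,"dz": 0,"roll": -2,"jaw": 0}]}}

```text
t: 23.35
eef_pos: [0.7427, -0.1262, 0.2157]
ee_rot: [3.14, 0.001, -0.786]
force: [-0.0, -0.5, -2.3]
width: 0.0158
gripper_force: 58.8
```

```bash
cat > lip.py <<'E'
from h import *
s=get_state();print(s["eef_pos"],s["ee_rot"][2],s["force"])
F=np.array([.630,-.001]);
for n in("top","scene"):
    c=calibration(n);p,d=grab_frame(n);P=cloud(d,c);Z=P[...,2]
    g=np.array([np.cos(s["ee_rot"][2]),np.sin(s["ee_rot"][2])]);k=np.array([-g[1],g[0]])
    S=(P[...,:2]-F)@g;L=(P[...,:2]-F)@k
    for a in range(-20,200,15):
        m=(S*1000>a)&(S*1000<a+15)&(abs(L)<.05)&(Z>.151)&(Z<.27)
        if m.sum()>5: print(n,a,m.sum(),"z",np.percentile(Z[m],[5,50,95]).round(3),"lat",np.percentile(L[m],[2,98]).round(3))
E
python3 lip.py
```

```text
[ 0.742659   -0.12619227  0.21570996] -0.7860113616781479 [-0.00812486 -0.53764842 -2.31968877]
top -5 57 z [0.217 0.22  0.228] lat [-0.05   0.004]
top 10 189 z [0.212 0.216 0.235] lat [-0.049  0.022]
top 25 196 z [0.207 0.211 0.236] lat [-0.049  0.023]
top 40 266 z [0.203 0.21  0.235] lat [-0.048  0.023]
top 55 281 z [0.204 0.221 0.236] lat [-0.047  0.025]
top 70 247 z [0.204 0.219 0.236] lat [-0.046  0.026]
top 85 241 z [0.204 0.22  0.236] lat [-0.046  0.026]
top 100 242 z [0.203 0.207 0.236] lat [-0.046  0.027]
top 115 329 z [0.204 0.213 0.239] lat [-0.045  0.026]
top 130 53 z [0.234 0.237 0.241] lat [-0.016 -0.001]
top 145 25 z [0.235 0.237 0.254] lat [-0.013  0.006]
top 160 10 z [0.236 0.238 0.24 ] lat [-0.012  0.   ]
scene -5 86 z [0.215 0.218 0.231] lat [-0.05  -0.002]
scene 10 190 z [0.211 0.215 0.234] lat [-0.049 -0.005]
scene 25 157 z [0.207 0.21  0.235] lat [-0.049 -0.008]
scene 40 139 z [0.204 0.218 0.235] lat [-0.049 -0.011]
scene 55 142 z [0.204 0.22  0.235] lat [-0.048 -0.008]
scene 70 102 z [0.213 0.22  0.236] lat [-0.048 -0.007]
scene 85 13 z [0.203 0.209 0.235] lat [-0.047  0.007]
scene 100 34 z [0.204 0.212 0.235] lat [-0.047 -0.034]
scene 115 63 z [0.209 0.225 0.237] lat [-0.046 -0.039]
scene 145 6 z [0.234 0.237 0.242] lat [-0.001  0.001]
scene 160 35 z [0.235 0.255 0.265] lat [-0.002  0.007]
scene 175 128 z [0.221 0.236 0.245] lat [-0.025  0.015]
scene 190 101 z [0.229 0.236 0.238] lat [-0.014  0.001]
```

Emit:
{"op": "servo_tool", "data": {"moves": [{"dx": 0.005,"dy": 0.001,"dz": 0,"roll": 0,"jaw": 0},{"dx": 0.006,"dy": 0,"dz": -0.005,"roll": 0,"jaw": 0},{"dx": 0.004,"dy": 0,"dz": -0.01,"roll": 0,"jaw": 0},{"dx": 0,"dy": 0,"dz": -0.015,"roll": 0,"jaw": 0},{"dx": 0,"dy": 0,"dz": -0.012,"roll": 0,"jaw": 0},{"dx": 0,"dy": 0,"dz": -0.007,"roll": 0,"jaw": 0},{"dx": 0,"dy": 0,"dz": -0.004,"roll": 0,"jaw": 0},{"dx": 0,"dy": 0,"dz": -0.002,"roll": 0,"jaw": 0},{"dx": 0,"dy": 0,"dz": 0,"roll": 0,"jaw": 0},{"dx": 0,"dy": 0,"dz": 0,"roll": 0,"jaw": 0}]}}

```text
t: 24.7
eef_pos: [0.7579, -0.1263, 0.1621]
ee_rot: [-3.141, -0.001, -0.786]
force: [-0.5, 0.3, -2.6]
width: 0.0156
gripper_force: 58.8
```

Emit:
{"op": "servo_tool", "data": {"moves": [{"dx": 0,"dy": 0,"dz": 0,"roll": 0,"jaw": 0},{"dx": 0,"dy": 0,"dz": 0,"roll": 0,"jaw": 0},{"dx": 0,"dy": 0,"dz": 0,"roll": 0,"jaw": 0},{"dx": 0,"dy": 0,"dz": 0,"roll": 0,"jaw": 0},{"dx": -0.002,"dy": 0.002,"dz": 0.005,"roll": 0,"jaw": 0},{"dx": -0.002,"dy": 0.002,"dz": 0.005,"roll": 0,"jaw": 0},{"dx": -0.002,"dy": 0.002,"dz": 0.005,"roll": 0,"jaw": 0},{"dx": -0.002,"dy": 0.002,"dz": 0.005,"roll": 0,"jaw": 0},{"dx": 0,"dy": 0,"dz": 0,"roll": 0,"jaw": 0},{"dx": 0,"dy": 0,"dz": 0,"roll": 0,"jaw": 0}], "newtons": 8}}

```text
t: 25.95
eef_pos: [0.7497, -0.1182, 0.1816]
ee_rot: [-3.141, -0.0, -0.786]
force: [-0.6, -0.6, -0.7]
width: 0.0162
gripper_force: 8.0
```

```bash
python3 lip.py
```

```text
[ 0.74969058 -0.11819107  0.18164669] -0.7856166629447725 [-0.63049487 -0.63334322 -0.72271185]
top -5 15 z [0.154 0.158 0.169] lat [-0.033  0.019]
top 10 150 z [0.152 0.155 0.172] lat [-0.034  0.037]
top 25 134 z [0.152 0.154 0.176] lat [-0.034  0.039]
top 40 148 z [0.151 0.162 0.181] lat [-0.034  0.038]
top 55 227 z [0.152 0.167 0.183] lat [-0.034  0.039]
top 70 237 z [0.152 0.169 0.185] lat [-0.034  0.039]
top 85 210 z [0.156 0.171 0.189] lat [-0.033  0.039]
top 100 239 z [0.157 0.161 0.192] lat [-0.033  0.038]
top 115 367 z [0.16  0.166 0.267] lat [-0.034  0.04 ]
top 130 158 z [0.196 0.264 0.27 ] lat [-0.048  0.048]
top 145 27 z [0.197 0.201 0.269] lat [-0.034  0.017]
top 160 27 z [0.201 0.26  0.27 ] lat [-0.039  0.012]
top 175 11 z [0.259 0.265 0.27 ] lat [-0.04  -0.032]
scene -5 19 z [0.153 0.154 0.169] lat [-0.033  0.01 ]
scene 10 143 z [0.152 0.154 0.17 ] lat [-0.035  0.008]
scene 25 78 z [0.151 0.152 0.175] lat [-0.035  0.007]
scene 40 66 z [0.153 0.165 0.179] lat [-0.035  0.004]
scene 55 109 z [0.158 0.166 0.181] lat [-0.035  0.006]
scene 70 27 z [0.168 0.171 0.186] lat [-0.035 -0.009]
scene 85 17 z [0.154 0.16  0.168] lat [-0.034 -0.022]
scene 100 33 z [0.156 0.174 0.192] lat [-0.035 -0.022]
scene 115 58 z [0.168 0.184 0.269] lat [-0.035 -0.021]
scene 130 21 z [0.261 0.263 0.266] lat [-0.049 -0.04 ]
scene 145 59 z [0.242 0.269 0.27 ] lat [-0.04  0.01]
scene 160 80 z [0.202 0.256 0.27 ] lat [-0.039  0.015]
scene 175 128 z [0.189 0.207 0.269] lat [-0.039  0.042]
scene 190 485 z [0.207 0.263 0.27 ] lat [-0.047  0.046]
```

Emit:
{"op": "servo_tool", "data": {"moves": [{"dx": -0.002,"dy": 0.002,"dz": 0.006,"roll": 0,"jaw": 0},{"dx": -0.002,"dy": 0.002,"dz": 0.006,"roll": 0,"jaw": 0},{"dx": -0.003,"dy": 0.003,"dz": 0.005,"roll": 0,"jaw": 0},{"dx": -0.003,"dy": 0.003,"dz": 0.005,"roll": 0,"jaw": 0},{"dx": -0.003,"dy": 0.003,"dz": 0.005,"roll": 0,"jaw": 0},{"dx": -0.004,"dy": 0.004,"dz": 0.005,"roll": 0,"jaw": 0},{"dx": -0.004,"dy": 0.004,"dz": 0.004,"roll": 0,"jaw": 0},{"dx": -0.004,"dy": 0.004,"dz": 0.004,"roll": 0,"jaw": 0},{"dx": 0,"dy": 0,"dz": 0,"roll": 0,"jaw": 0},{"dx": 0,"dy": 0,"dz": 0,"roll": 0,"jaw": 0}], "newtons": 8}}

```text
t: 27.3
eef_pos: [0.7247, -0.0932, 0.2217]
ee_rot: [-3.141, -0.0, -0.786]
force: [-0.5, 0.3, -0.1]
width: 0.016
gripper_force: 8.0
```

```bash
python3 lip.py|grep -v 'top 1[3-9]'|head -12
python3 - <<'E'
from h import *
ps=[grab_frame(n)[0][:,:,::-1] for n in ("scene","top")]
cv2.imwrite("pics/g.png",np.hstack([cv2.resize(ps[0][130:340,200:400],(400,420)),cv2.resize(ps[1][120:320,190:390],(400,420))]))
E
```

```text
[ 0.72469707 -0.09317294  0.22168077] -0.7855233992112713 [-0.54983815  0.28940383 -0.13947926]
top -5 16 z [0.152 0.156 0.162] lat [-0.033  0.04 ]
top 10 26 z [0.152 0.164 0.17 ] lat [-0.034  0.039]
top 25 95 z [0.155 0.164 0.179] lat [-0.034  0.04 ]
top 40 163 z [0.152 0.167 0.186] lat [-0.034  0.039]
top 55 246 z [0.154 0.162 0.196] lat [-0.033  0.039]
top 70 273 z [0.164 0.171 0.207] lat [-0.033  0.039]
top 85 363 z [0.174 0.183 0.22 ] lat [-0.033  0.038]
top 100 183 z [0.194 0.207 0.234] lat [-0.033  0.038]
top 115 16 z [0.235 0.241 0.258] lat [-0.     0.017]
scene 25 30 z [0.16  0.164 0.175] lat [-0.035 -0.014]
scene 40 46 z [0.163 0.171 0.186] lat [-0.035 -0.015]
```

View pics/g.png

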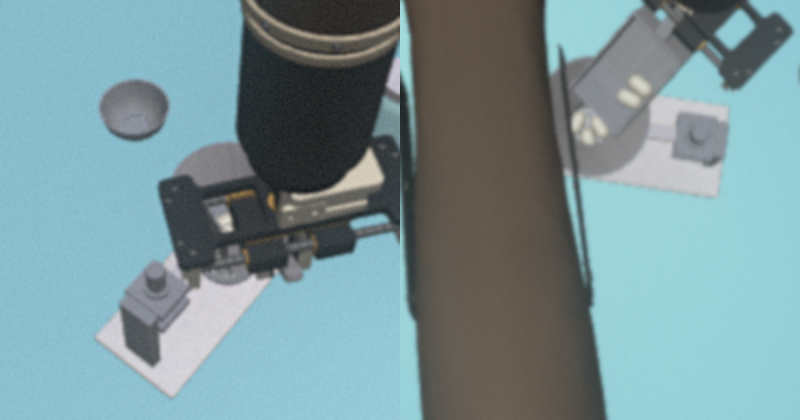

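The tray is tilted about 36° and sits centred in the funnel. Ampoules are already at the bore (right half, 590,125), two more are at (633,92), and the pin is still in place. I'll tilt it further.

Emit:
{"op": "servo_tool", "data": {"moves": [{"dx": -0.003,"dy": 0.003,"dz": 0.004,"roll": 0,"jaw": 0},{"dx": -0.004,"dy": 0.004,"dz": 0.004,"roll": 0,"jaw": 0},{"dx": -0.004,"dy": 0.004,"dz": 0.004,"roll": 0,"jaw": 0},{"dx": -0.004,"dy": 0.004,"dz": 0.003,"roll": 0,"jaw": 0},{"dx": -0.004,"dy": 0.004,"dz": 0.003,"roll": 0,"jaw": 0},{"dx": -0.004,"dy": 0.004,"dz": 0.003,"roll": 0,"jaw": 0},{"dx": -0.004,"dy": 0.004,"dz": 0.003,"roll": 0,"jaw": 0},{"dx": -0.003,"dy": 0.003,"dz": 0.002,"roll": 0,"jaw": 0},{"dx": 0,"dy": 0,"dz": 0,"roll": 0,"jaw": 0},{"dx": 0,"dy": 0,"dz": 0,"roll": 0,"jaw": 0}], "newtons": 6}}

```text
t: 28.75
eef_pos: [0.6947, -0.0632, 0.2476]
ee_rot: [-3.142, 0.0, -0.786]
force: [-0.4, -1.0, -0.1]
width: 0.0161
gripper_force: 6.0
```

```bash
cat > amp.py <<'E'
from h import *
# cream ampoules: brighter and warmer (R>B) than grey steel, near the funnel
for n in("top","scene"):
    c=calibration(n);p,d=grab_frame(n);P=cloud(d,c);f=p.astype(int)
    w=(f[...,0]-f[...,2]>8)&(f[...,0]>130)&(np.hypot(P[...,0]-.66,P[...,1]+.03)<.17)
    k,l,s,ce=cv2.connectedComponentsWithStats(w.astype(np.uint8))
    for i in range(1,k):
        if s[i][4]>8: Q=P[l==i];print(n,ce[i].round(),s[i][4],np.median(Q,0).round(3),p[l==i].mean(0).astype(int))
E
python3 lip.py|grep -v 'top 1[3-9]'|head -14;python3 amp.py
```

```text
[ 0.6947158  -0.06321946  0.24758809] -0.7855805302868619 [-0.43954886 -1.03899689 -0.07397495]
top -5 25 z [0.152 0.16  0.17 ] lat [-0.033  0.04 ]
top 10 38 z [0.155 0.176 0.189] lat [-0.034  0.04 ]
top 25 186 z [0.152 0.156 0.202] lat [-0.034  0.039]
top 40 299 z [0.159 0.171 0.217] lat [-0.034  0.039]
top 55 356 z [0.179 0.199 0.241] lat [-0.034  0.038]
top 70 29 z [0.218 0.226 0.254] lat [-0.015  0.025]
scene 10 10 z [0.151 0.159 0.175] lat [-0.035  0.038]
scene 25 20 z [0.155 0.17  0.185] lat [-0.035 -0.034]
scene 40 27 z [0.168 0.186 0.211] lat [-0.035 -0.034]
scene 55 82 z [0.191 0.225 0.231] lat [-0.035 -0.021]
scene 70 263 z [0.212 0.217 0.224] lat [-0.035  0.038]
scene 85 124 z [0.213 0.257 0.268] lat [-0.025  0.029]
scene 100 8 z [0.256 0.263 0.269] lat [-0.019  0.025]
top [239.  86.] 460 [0.667 0.07  0.673] [165 156 135]
top [343. 119.] 97 [ 0.649 -0.071  0.58 ] [150 144 126]
top [281. 180.] 99 [0.631 0.009 0.032] [182 180 170]
scene [356.  93.] 240 [ 0.718 -0.099  0.579] [151 141 125]
scene [354. 108.] 132 [ 0.717 -0.102  0.562] [145 136 121]
scene [369. 183.] 333 [ 0.738 -0.059  0.413] [185 178 163]
scene [328. 198.] 9 [ 0.681 -0.066  0.345] [151 122  75]
scene [344. 199.] 65 [ 0.711 -0.081  0.38 ] [165 159 146]
scene [366. 200.] 49 [ 0.735 -0.054  0.364] [156 151 139]
```

Emit:
{"op": "servo_tool", "data": {"moves": [{"dx": 0,"dy": 0,"dz": 0,"roll": 0,"jaw": 0},{"dx": 0,"dy": 0,"dz": 0,"roll": 0,"jaw": 0},{"dx": 0,"dy": 0,"dz": 0.01,"roll": 0,"jaw": 0},{"dx": 0,"dy": 0,"dz": 0.02,"roll": 0,"jaw": 0},{"dx": 0,"dy": 0,"dz": 0.025,"roll": 0,"jaw": 0},{"dx": 0.01,"dy": -0.01,"dz": 0.01,"roll": 0,"jaw": 0},{"dx": 0.02,"dy": -0.02,"dz": 0,"roll": 0,"jaw": 0},{"dx": 0.02,"dy": -0.02,"dz": 0,"roll": 0,"jaw": 0},{"dx": 0,"dy": 0,"dz": 0,"roll": 0,"jaw": 0},{"dx": 0,"dy": 0,"dz": 0,"roll": 0,"jaw": 0}], "newtons": 50}}

```text
t: 30.2
eef_pos: [0.7446, -0.1132, 0.3126]
ee_rot: [3.142, 0.0, -0.786]
force: [-0.5, 1.4, -2.4]
width: 0.0156
gripper_force: 50.0
```

```bash
python3 amp.py; python3 lip.py|grep top
python3 - <<'E'
from h import *
ps=[grab_frame(n)[0][:,:,::-1] for n in ("scene","top")]
cv2.imwrite("pics/i.png",np.hstack([cv2.resize(ps[0][150:310,240:400],(400,400)),cv2.resize(ps[1][120:240,230:350],(400,400))]))
E
```

```text
top [280.  25.] 407 [0.721 0.021 0.74 ] [161 152 131]
top [386.  70.] 125 [ 0.701 -0.12   0.645] [146 139 120]
top [333.  78.] 193 [ 0.748 -0.066  0.479] [182 179 162]
top [285. 177.] 53 [ 0.64  -0.001  0.041] [165 164 153]
top [293. 178.] 16 [ 0.639 -0.02   0.028] [154 153 144]
scene [388.  83.] 420 [ 0.763 -0.149  0.644] [158 147 130]
scene [384. 102.] 226 [ 0.764 -0.152  0.627] [153 143 126]
scene [396. 194.] 439 [ 0.788 -0.11   0.478] [195 188 172]
scene [346. 209.] 13 [ 0.73  -0.116  0.41 ] [159 128  78]
scene [365. 211.] 76 [ 0.76  -0.133  0.445] [166 159 146]
scene [391. 211.] 69 [ 0.785 -0.103  0.43 ] [165 159 146]
top 55 72 z [0.193 0.198 0.222] lat [-0.034  0.04 ]
top 70 286 z [0.195 0.202 0.232] lat [-0.034  0.039]
top 85 302 z [0.204 0.211 0.25 ] lat [-0.033  0.039]
top 100 314 z [0.214 0.222 0.258] lat [-0.033  0.038]
top 115 316 z [0.23  0.24  0.251] lat [-0.032  0.038]
top 130 189 z [0.248 0.255 0.262] lat [-0.033  0.038]
```

View pics/i.png

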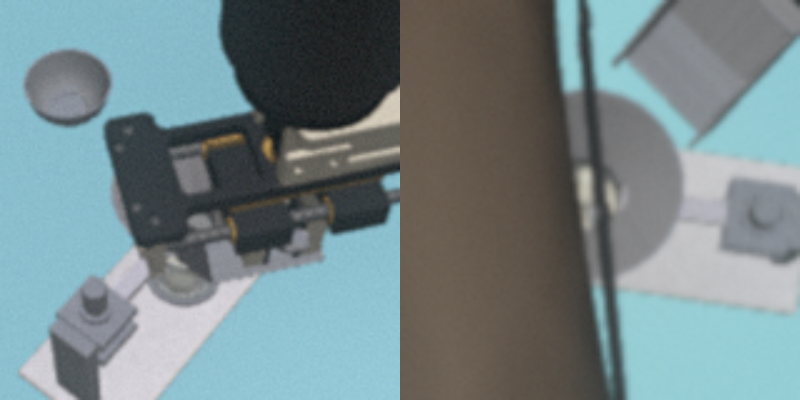

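The tray is empty, the funnel mouth is clear, ampoules can be seen in the jar, and the pin is still in. I'll carry the tray back.

Emit:
{"op": "servo_tool", "data": {"moves": [{"dx": -0.01,"dy": -0.015,"dz": 0,"roll": 3,"jaw": 0},{"dx": -0.02,"dy": -0.028,"dz": 0,"roll": 5,"jaw": 0},{"dx": -0.02,"dy": -0.028,"dz": 0,"roll": 5,"jaw": 0},{"dx": -0.02,"dy": -0.028,"dz": 0,"roll": 5,"jaw": 0},{"dx": -0.02,"dy": -0.028,"dz": 0,"roll": 5,"jaw": 0},{"dx": -0.02,"dy": -0.028,"dz": 0,"roll": 5,"jaw": 0},{"dx": -0.02,"dy": -0.028,"dz": 0,"roll": 5,"jaw": 0},{"dx": -0.02,"dy": -0.028,"dz": 0,"roll": 5,"jaw": 0},{"dx": -0.02,"dy": -0.028,"dz": 0,"roll": 5,"jaw": 0},{"dx": -0.02,"dy": -0.025,"dz": 0,"roll": 5,"jaw": 0}]}}

```text
t: 31.75
eef_pos: [0.5539, -0.3779, 0.313]
ee_rot: [3.141, -0.001, 0.055]
force: [0.2, 0.3, -3.0]
width: 0.0158
gripper_force: 50.0
```

Emit:
{"op": "servo_tool", "data": {"moves": [{"dx": 0,"dy": 0,"dz": -0.03,"roll": 0,"jaw": 0},{"dx": 0,"dy": 0,"dz": -0.04,"roll": 0,"jaw": 0},{"dx": 0,"dy": 0,"dz": -0.04,"roll": 0,"jaw": 0},{"dx": 0,"dy": 0,"dz": -0.04,"roll": 0,"jaw": 0},{"dx": 0,"dy": 0,"dz": -0.03,"roll": 0,"jaw": 0},{"dx": 0,"dy": 0,"dz": -0.015,"roll": 0,"jaw": 0},{"dx": 0,"dy": 0,"dz": 0,"roll": 0,"jaw": 0},{"dx": 0,"dy": 0,"dz": 0,"roll": 0,"jaw": 0},{"dx": 0,"dy": 0,"dz": 0,"roll": 0,"jaw": 0},{"dx": 0,"dy": 0,"dz": 0,"roll": 0,"jaw": 0}]}}

```text
t: 33.0
eef_pos: [0.5613, -0.3781, 0.1236]
ee_rot: [3.136, -0.014, 0.055]
force: [8.8, 4.2, 15.3]
width: 0.015
gripper_force: 49.9
```

```bash
cat > tr.py <<'E'
from h import *
s=get_state();print(s["eef_pos"])
for n in("top","scene"):
    c=calibration(n);p,d=grab_frame(n);P=cloud(d,c);Z=P[...,2]
    for a in np.arange(.36,.68,.025):
        m=(P[...,0]>a)&(P[...,0]<a+.025)&(abs(P[...,1]-s["eef_pos"][1])<.05)&(Z>.006)&(Z<.2)
        if m.sum()>8: print(n,round(a,3),m.sum(),np.percentile(Z[m],[5,50,95]).round(3))
E
python3 tr.py
```

```text
[ 0.56133828 -0.37808049  0.12357247]
top 0.435 9 [0.006 0.008 0.027]
top 0.46 108 [0.01  0.02  0.046]
top 0.485 163 [0.023 0.034 0.072]
top 0.51 144 [0.04  0.058 0.102]
scene 0.46 21 [0.016 0.037 0.052]
scene 0.485 21 [0.034 0.062 0.08 ]
scene 0.51 10 [0.055 0.072 0.095]
scene 0.535 32 [0.085 0.14  0.198]
scene 0.56 82 [0.131 0.167 0.193]
scene 0.585 116 [0.163 0.194 0.2  ]
```

Emit:
{"op": "servo_tool", "data": {"moves": [{"dx": 0,"dy": 0,"dz": 0,"roll": 0,"jaw": 0},{"dx": 0,"dy": 0,"dz": 0,"roll": 0,"jaw": 0},{"dx": 0.01,"dy": 0,"dz": -0.008,"roll": 0,"jaw": 0},{"dx": 0.01,"dy": 0,"dz": -0.009,"roll": 0,"jaw": 0},{"dx": 0.009,"dy": 0,"dz": -0.01,"roll": 0,"jaw": 0},{"dx": 0.008,"dy": 0,"dz": -0.01,"roll": 0,"jaw": 0},{"dx": 0.006,"dy": 0,"dz": -0.01,"roll": 0,"jaw": 0},{"dx": 0.005,"dy": 0,"dz": -0.01,"roll": 0,"jaw": 0},{"dx": 0,"dy": 0,"dz": 0,"roll": 0,"jaw": 0},{"dx": 0,"dy": 0,"dz": 0,"roll": 0,"jaw": 0}], "newtons": 8}}

```text
t: 34.35
eef_pos: [0.6016, -0.3771, 0.0599]
ee_rot: [-3.141, 0.002, 0.052]
force: [-0.3, -0.4, -2.2]
width: 0.016
gripper_force: 8.0
```

```bash
python3 tr.py
```

```text
[ 0.60163741 -0.37711047  0.05993086]
top 0.36 12 [0.006 0.007 0.008]
top 0.385 10 [0.006 0.007 0.009]
top 0.41 12 [0.006 0.007 0.008]
top 0.435 16 [0.006 0.007 0.031]
top 0.46 220 [0.012 0.018 0.036]
top 0.485 231 [0.013 0.018 0.043]
top 0.51 230 [0.016 0.023 0.052]
top 0.535 223 [0.023 0.032 0.062]
top 0.56 218 [0.033 0.104 0.178]
top 0.61 14 [0.141 0.148 0.182]
scene 0.46 67 [0.013 0.017 0.039]
scene 0.485 48 [0.015 0.041 0.049]
scene 0.51 30 [0.024 0.05  0.054]
scene 0.56 51 [0.139 0.166 0.169]
scene 0.585 219 [0.081 0.149 0.16 ]
scene 0.61 837 [0.087 0.149 0.17 ]
scene 0.635 363 [0.088 0.144 0.15 ]
```

Emit:
{"op": "servo_tool", "data": {"moves": [{"dx": -0.004,"dy": 0,"dz": -0.007,"roll": 0,"jaw": 0},{"dx": -0.004,"dy": 0,"dz": -0.007,"roll": 0,"jaw": 0},{"dx": -0.004,"dy": 0,"dz": -0.007,"roll": 0,"jaw": 0},{"dx": -0.004,"dy": 0,"dz": -0.007,"roll": 0,"jaw": 0},{"dx": -0.004,"dy": 0,"dz": -0.006,"roll": 0,"jaw": 0},{"dx": -0.004,"dy": 0,"dz": -0.006,"roll": 0,"jaw": 0},{"dx": 0,"dy": 0,"dz": -0.005,"roll": 0,"jaw": 0},{"dx": 0,"dy": 0,"dz": -0.003,"roll": 0,"jaw": 0},{"dx": 0,"dy": 0,"dz": 0,"roll": 0,"jaw": 0},{"dx": 0,"dy": 0,"dz": 0,"roll": 0,"jaw": 0}]}}

```text
t: 35.7
eef_pos: [0.5793, -0.3772, 0.013]
ee_rot: [3.141, -0.001, 0.052]
force: [2.8, 2.1, 2.1]
width: 0.016
gripper_force: 8.0
```

```bash
python3 tr.py|head -9
```

```text
[ 0.57933677 -0.37724916  0.01297418]
top 0.36 11 [0.006 0.007 0.009]
top 0.385 9 [0.006 0.007 0.009]
top 0.41 112 [0.007 0.022 0.032]
top 0.435 258 [0.01  0.017 0.036]
top 0.46 189 [0.006 0.01  0.036]
top 0.485 148 [0.006 0.009 0.038]
top 0.51 105 [0.006 0.011 0.035]
top 0.535 214 [0.007 0.13  0.182]
```

Emit:
{"op": "servo_tool", "data": {"moves": [{"dx": 0,"dy": 0,"dz": 0,"roll": 0,"jaw": 0.5},{"dx": 0,"dy": 0,"dz": 0,"roll": 0,"jaw": 0.5},{"dx": 0,"dy": 0,"dz": 0,"roll": 0,"jaw": 0.5},{"dx": 0,"dy": 0,"dz": 0.01,"roll": 0,"jaw": 0.5},{"dx": 0,"dy": 0,"dz": 0.03,"roll": 0,"jaw": 0.5},{"dx": 0,"dy": 0,"dz": 0.05,"roll": 0,"jaw": 0.5},{"dx": 0,"dy": 0,"dz": 0.05,"roll": 0,"jaw": 0.5},{"dx": 0,"dy": 0,"dz": 0.05,"roll": 0,"jaw": 0.5},{"dx": 0,"dy": -0.02,"dz": 0.03,"roll": 0,"jaw": 0.5},{"dx": 0,"dy": 0,"dz": 0,"roll": 0,"jaw": 0.5}]}}

```text
t: 37.05
eef_pos: [0.5796, -0.3989, 0.2368]
ee_rot: [3.138, -0.005, 0.051]
force: [-0.2, -0.5, -0.4]
width: 0.0441
gripper_force: 0.0
```

```bash
sed -i 's/-.66,P\[...,1\]+.03)<.17/-.63,P[...,1])<.3/' amp.py; python3 amp.py
python3 - <<'E'
from h import *
c=calibration("top");p,d=grab_frame("top");P=cloud(d,c);Z=P[...,2]
def rep(n,x,y,r,a,b):
    m=(np.hypot(P[...,0]-x,P[...,1]-y)<r)&(Z>a)&(Z<b)
    print(n,m.sum(),rect(P[m]) if m.sum()>4 else 0,np.percentile(P[m][:,2],[5,50,95]).round(3) if m.sum()>4 else 0)
rep("knob",.615,-.12,.03,.14,.17);rep("rim",.63,0,.075,.138,.15);rep("tray",.5,-.38,.13,.012,.045)
rep("bottle",.70,-.29,.06,.05,.17);rep("bowl",.4345,.11,.07,.03,.06)
q,_=grab_frame("scene")
cv2.imwrite("pics/j.png",np.hstack([cv2.resize(q[170:300,240:370,::-1],(400,400)),cv2.resize(p[160:220,250:310,::-1],(400,400),interpolation=cv2.INTER_CUBIC)]))
E
```

```text
top [503. 134.] 290 [ 0.615 -0.267  0.664] [148 141 122]
top [286. 176.] 106 [ 0.642 -0.003  0.042] [170 170 160]
top [283. 184.] 20 [0.623 0.004 0.03 ] [175 175 165]
scene [179. 120.] 1021 [ 0.644 -0.276  0.656] [171 159 140]
scene [316. 254.] 10 [ 0.638 -0.004  0.041] [197 193 186]
scene [269. 366.] 86 [ 0.701 -0.285  0.149] [217 213 205]
scene [281. 377.] 18 [ 0.722 -0.281  0.104] [132 102  83]
knob 69 (array([ 612.9, -118. ]), array([19.1, 17.3]), 0.8) [0.143 0.152 0.156]
rim 644 (array([6.302e+02, 3.000e-01]), array([125.7, 126.6]), 0.7) [0.139 0.144 0.148]
tray 0 0 0
bottle 209 (array([ 697.6, -268.3]), array([54.2, 17.9]), 15.3) [0.052 0.088 0.11 ]
bowl 359 (array([434.4, 109.8]), array([87.8, 87.8]), 45.8) [0.031 0.042 0.049]
```

View pics/j.png

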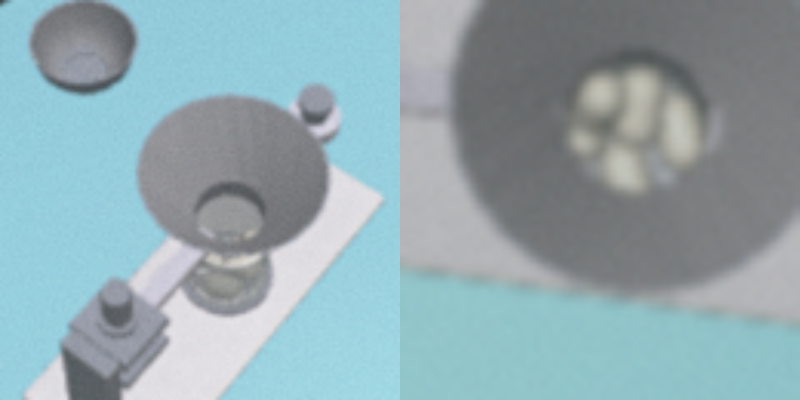

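All five ampoules are in the jar and the pin is seated. The arm hides the tray, so I'll check it with the wrist camera and hand in if it is level.

Run:
```python
from h import *
c=calibration("wrist");p,d=grab_frame("wrist");P=cloud(d,c);Z=P[...,2]
ok=False
m=(abs(P[...,0]-.60)<.03)&(abs(P[...,1]+.378)<.02)&(Z>.02)&(Z<.06)
Q=P[m];A=np.c_[Q[:,:2]-Q[:,:2].mean(0),np.ones(len(Q))];k=np.linalg.lstsq(A,Q[:,2],rcond=None)[0]
print(len(Q),rect(Q),k)
if len(Q)>100 and abs(k[0])<.08 and abs(k[2]-.034)<.005: print(job_done())
```

```text
694 (array([ 598. , -376.3]), array([55.7, 15.7]), 2.7) [-0.00813466 -0.00130616  0.03461544]
the job is handed in; nothing more can be done
None
```

The job is handed in, and no result came back. At the last camera check, the arm was home with the pin seated, all five ampoules were in the jar, and the tray stood level and upright on the table. The bowl had not moved. The bottle was partly hidden and the lidded jar was not re-measured.

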